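Squeeze-test buffer bottles and sort out the leakers

ROBOT

A 6-joint arm with a two-finger parallel gripper is mounted at the origin on the work surface. World frame = base frame: x ahead of the robot, y to its left, z up, the work surface at z = 0. Lengths are in m, angles in rad, forces in N, time in s.
With the tool pointing down it reaches from about 0.3 to 1 m from the base axis. Payload 5.1 kg.
Tool frame: the origin (TCP) lies between the finger pads; the fingertips stand 22 mm ahead of it and the grasp point (between the pads) lies 3 mm ahead of it; z points along the fingers, y is the line along which they close (so a half turn about z gives the same grasp; the last joint's range is limited). The gripper opens to 95 mm and grips with 3 to 60 N. Pads are 20 mm wide; open, the fingers measure 119 mm over their backs; the gripper's body (75 mm by 180 mm) begins 59 mm behind the grasp point.
Start: joints at [-1.2, 0.124, 1.65, -0, 1.367, -0.083], TCP at [0.285, -0.584, 0.237] pointing down, gripper open.
Joint ranges: [-2.61, 2.61], [-1.02, 2.33], [0.03, 2.71], [-1.35, 4.49], [0.32, 2.68], [-2.91, 2.91]. Speed limits (rad/s): [2.57, 2.57, 3.14, 3.14, 3.14, 3.14].

INTERFACE

Orientations are given as [roll, pitch, yaw] about the fixed x, y, z axes, in that order (R = Rz(yaw) Ry(pitch) Rx(roll)).
In Python, from plant import robot gives the robot as it stands. Calls block until the motion is done:
- robot.move_pose(position, orientation): joint-space move of the TCP to a pose.
- robot.move_linear(position, rotation=None, speed=0.15, force_limit=None): straight line of the TCP; rotation=None keeps the orientation; speed is the mean speed in m/s. With force_limit (N) it stops when the force on the tool has changed by that much, and returns True; else False.
- robot.set_joints(angles): joint-space move.
- robot.open_gripper() and robot.gripper_close(squeeze=None): open the fingers fully, or close them until they stop; squeeze is the grip in N (None keeps the last).
- robot.sleep(seconds).
- robot.inverse_kinematics(position, orientation): joint angles nearest the present ones, or None.
- robot.snapshot(name): name is "scene" or "top" or "wrist"; returns a dict with "image" (384x512x3 uint8, red, green, blue), "vfov" (degrees; the focal length in pixels is half the picture's height over the tangent of half this angle, whatever the lens; pixels are square), "cx", "cy" (the principal point, pixels), "R" (3x3) and "t" (3): a world point X has camera coordinates R X + t; the wrist camera has in their place "mount" (4x4, takes a point from camera to tool coordinates, whose origin is the TCP and whose axes are the flange's). Camera axes: x right, y down, z forward; pixel columns grow to the right and rows downward; lengths in m; the calibration is good to about 2 mm. A picture is of the moment at which its call begins: read the wrist's pose just before it. There is no depth.
A pose or a line that the arm cannot do raises robot.Unreachable and nothing moves.
- robot.close_job(): hands the job in; it is judged then, once.
Readings, each from a call of its own:
- robot.read_clock(): time.
- robot.read_q(): joint angles.
- robot.read_dq(): joint speeds.
- robot.read_joint_torque(): joint torques, N m.
- robot.read_tcp_pos(): TCP position.
- robot.read_tool_rot(): TCP orientation.
- robot.read_contact_force(): force on the tool from outside, world axes, zero at the start.
- robot.read_ft_torque(): the same for the moment, N m.
- robot.read_gripper_width(): finger opening in m.
- robot.read_grasp_force(): force on a finger pad.
Only numpy, scipy, OpenCV 4.12 (cv2) and the standard library are available. Lean on these libraries where they do the work, as an engineer would, in place of code of your own. Each camera call takes 0.05 s, during which the arm holds its last target. There are 200 camera calls.

TASK

Check the seals of the three buffer dropper bottles on the testing desk, one at a time: squeeze a bottle by its broad walls about 6 mm in all and feel how it resists, then set it down gently and upright, a firm one in the blue tray, a limp one (it leaks) in the red tray, before you take the next. Squeeze each one just that far, never so hard that it squirts, do not tip any over, and leave the gel bottle, tube stand and test cassette alone.

Things in the scene. Friction and masses are not known exactly. Their poses are not given: they have to be found in the camera images.
- bottle_a_mid (a point): White 50 ml oval dropper bottle, blue cap, one of three that look and measure alike, upright: 46 mm broad (its y), 34 mm thick over its two labelled broad walls (its x), 90 mm tall, cap 22 mm across, 50 to 70 g. This point is on its upright axis, 38 mm above its underside: squeeze here, fingers closing along x.
- bottle_b_mid (a point): The same point of the second bottle, alike in looks. In each bottle the broad walls are 42 mm broad, reach from 7 to 59 mm above the underside and yield evenly; the foot is rigid, 7 mm high and 28 mm thick, so keep fingertips 10 mm or more above the underside. A bottle may be carried by the same squeeze.
- bottle_c_mid (a point): The same point of the third bottle, alike in looks. Squeezed 6 mm in all (34 down to 28 mm) a firm, sound bottle pushes on each finger with about 8 N, a limp, leaking one with about 2.5 N; the push grows evenly from zero and the walls spring back. Any of the three may be a leaker.
- bottle_a_wall (a joint): How far each broad wall of bottle_a is pressed in, m: 0 untouched, 0.003 at the wanted squeeze of 6 mm in all (both walls move in equally), stop at 0.006.
- bottle_b_wall (a joint): How far each broad wall of bottle_b is pressed in, m: 0 untouched, 0.003 at the wanted squeeze of 6 mm in all (both walls move in equally), stop at 0.006.
- bottle_c_wall (a joint): How far each broad wall of bottle_c is pressed in, m: 0 untouched, 0.003 at the wanted squeeze of 6 mm in all (both walls move in equally), stop at 0.006.
- tray_sound: The blue tray, for sound bottles: shallow open tray, fixed: 150 mm (its x) by 230 mm (its y), wall 4 mm thick and 20 mm high over the underside, inner floor 4 mm above the desk. Origin at the centre of its underside, z up. Room for three bottles standing in a row along y.
- tray_leak: The red tray, for leakers: shallow open tray, fixed: 150 mm (its x) by 230 mm (its y), wall 4 mm thick and 20 mm high over the underside, inner floor 4 mm above the desk. Origin at the centre of its underside, z up. Room for three bottles standing in a row along y.
- gel_bottle: Bystander: clear hand-gel bottle with a white pump, 56 mm across, 179 mm tall, origin under its centre.
- tube_stand: Bystander: white block 40 x 90 x 30 mm with three capped tubes, 72 mm tall in all, origin under its centre.
- cassette: Bystander: flat white test cassette 20 x 70 x 5 mm lying on the desk, origin under its centre.

How it is judged:
On the way, in this order (a step that is already met when the one before it is completed fails the run):
1. a first bottle is squeezed by its broad walls: each wall pressed in by more than 2.2 mm for 0.3 s (value of joint any of bottle_a_wall, bottle_b_wall, bottle_c_wall above 0.0022 m), for 0.3 s.
2. one bottle stands upright and let go on the floor of a tray (4 mm above the desk, so its point is 42 mm up) (((height (world z) of bottle_a_mid between 0.04 and 0.0455 m and angle between bottle_a_mid's own z axis and vertical below 0.15 rad and value of joint bottle_a_wall below 0.0007 m) or (height (world z) of bottle_b_mid between 0.04 and 0.0455 m and angle between bottle_b_mid's own z axis and vertical below 0.15 rad and value of joint bottle_b_wall below 0.0007 m) or (height (world z) of bottle_c_mid between 0.04 and 0.0455 m and angle between bottle_c_mid's own z axis and vertical below 0.15 rad and value of joint bottle_c_wall below 0.0007 m))), for 0.2 s.
3. with one bottle so in a tray, another is squeezed in the same way ((((height (world z) of bottle_a_mid between 0.04 and 0.0455 m and angle between bottle_a_mid's own z axis and vertical below 0.15 rad and value of joint bottle_a_wall below 0.0007 m) and value of joint bottle_b_wall above 0.0022 m) or ((height (world z) of bottle_a_mid between 0.04 and 0.0455 m and angle between bottle_a_mid's own z axis and vertical below 0.15 rad and value of joint bottle_a_wall below 0.0007 m) and value of joint bottle_c_wall above 0.0022 m) or ((height (world z) of bottle_b_mid between 0.04 and 0.0455 m and angle between bottle_b_mid's own z axis and vertical below 0.15 rad and value of joint bottle_b_wall below 0.0007 m) and value of joint bottle_a_wall above 0.0022 m) or ((height (world z) of bottle_b_mid between 0.04 and 0.0455 m and angle between bottle_b_mid's own z axis and vertical below 0.15 rad and value of joint bottle_b_wall below 0.0007 m) and value of joint bottle_c_wall above 0.0022 m) or ((height (world z) of bottle_c_mid between 0.04 and 0.0455 m and angle between bottle_c_mid's own z axis and vertical below 0.15 rad and value of joint bottle_c_wall below 0.0007 m) and value of joint bottle_a_wall above 0.0022 m) or ((height (world z) of bottle_c_mid between 0.04 and 0.0455 m and angle between bottle_c_mid's own z axis and vertical below 0.15 rad and value of joint bottle_c_wall below 0.0007 m) and value of joint bottle_b_wall above 0.0022 m))), for 0.3 s.
4. two bottles stand so in the trays ((((height (world z) of bottle_b_mid between 0.04 and 0.0455 m and angle between bottle_b_mid's own z axis and vertical below 0.15 rad and value of joint bottle_b_wall below 0.0007 m) and (height (world z) of bottle_c_mid between 0.04 and 0.0455 m and angle between bottle_c_mid's own z axis and vertical below 0.15 rad and value of joint bottle_c_wall below 0.0007 m)) or ((height (world z) of bottle_a_mid between 0.04 and 0.0455 m and angle between bottle_a_mid's own z axis and vertical below 0.15 rad and value of joint bottle_a_wall below 0.0007 m) and (height (world z) of bottle_c_mid between 0.04 and 0.0455 m and angle between bottle_c_mid's own z axis and vertical below 0.15 rad and value of joint bottle_c_wall below 0.0007 m)) or ((height (world z) of bottle_a_mid between 0.04 and 0.0455 m and angle between bottle_a_mid's own z axis and vertical below 0.15 rad and value of joint bottle_a_wall below 0.0007 m) and (height (world z) of bottle_b_mid between 0.04 and 0.0455 m and angle between bottle_b_mid's own z axis and vertical below 0.15 rad and value of joint bottle_b_wall below 0.0007 m)))), for 0.2 s.
5. with two bottles so in the trays, the last is squeezed in the same way (((((height (world z) of bottle_b_mid between 0.04 and 0.0455 m and angle between bottle_b_mid's own z axis and vertical below 0.15 rad and value of joint bottle_b_wall below 0.0007 m) and (height (world z) of bottle_c_mid between 0.04 and 0.0455 m and angle between bottle_c_mid's own z axis and vertical below 0.15 rad and value of joint bottle_c_wall below 0.0007 m)) and value of joint bottle_a_wall above 0.0022 m) or (((height (world z) of bottle_a_mid between 0.04 and 0.0455 m and angle between bottle_a_mid's own z axis and vertical below 0.15 rad and value of joint bottle_a_wall below 0.0007 m) and (height (world z) of bottle_c_mid between 0.04 and 0.0455 m and angle between bottle_c_mid's own z axis and vertical below 0.15 rad and value of joint bottle_c_wall below 0.0007 m)) and value of joint bottle_b_wall above 0.0022 m) or (((height (world z) of bottle_a_mid between 0.04 and 0.0455 m and angle between bottle_a_mid's own z axis and vertical below 0.15 rad and value of joint bottle_a_wall below 0.0007 m) and (height (world z) of bottle_b_mid between 0.04 and 0.0455 m and angle between bottle_b_mid's own z axis and vertical below 0.15 rad and value of joint bottle_b_wall below 0.0007 m)) and value of joint bottle_c_wall above 0.0022 m))), for 0.3 s.
At the end, for the whole second after the job is handed in: Every bottle stands upright (within 0.15 rad), let go, on the floor of a tray, walls sprung back: all firm ones in the blue tray, all limp ones in the red (judged by the load each tray carries); gel bottle, tube stand and cassette upright and within 30 mm of where they were (height (world z) of bottle_a_mid between 0.04 and 0.0455 m and angle between each of bottle_a_mid, bottle_b_mid, bottle_c_mid's own z axis and vertical below 0.15 rad and value of joint each of bottle_a_wall, bottle_b_wall, bottle_c_wall below 0.0007 m and height (world z) of bottle_b_mid between 0.04 and 0.0455 m and height (world z) of bottle_c_mid between 0.04 and 0.0455 m and contact force between tray_leak and anything else between 0.4 and 0.575 N and contact force between tray_sound and anything else between 1.18 and 1.45 N and distance of each of gel_bottle, tube_stand, cassette from where it was at the start of the episode below 0.03 m and angle between each of gel_bottle, tube_stand's own z axis and vertical below 0.2 rad); the robot touches nothing.
It fails at once if a bottle is squeezed so hard that it would squirt: a wall pressed in more than 4.5 mm (value of joint any of bottle_a_wall, bottle_b_wall, bottle_c_wall above 0.0045 m).
It fails at once if a bottle is dropped: it is more than 15 mm above a tray's floor while the fingers touch nothing (contact force between the fingers and anything else below 0.05 N and height (world z) of any of bottle_a_mid, bottle_b_mid, bottle_c_mid above 0.057 m).
It fails at once if a bottle is tipped by more than 0.6 rad (angle between any of bottle_a_mid, bottle_b_mid, bottle_c_mid's own z axis and vertical above 0.6 rad).
It fails at once if a bottle is pressed hard into a tray, or a tray is struck (over 20 N) (contact force between any of tray_sound, tray_leak and anything else above 20 N).
It fails at once if a bystander is pushed away by more than 30 mm or tipped (distance of any of gel_bottle, tube_stand, cassette from where it was at the start of the episode above 0.03 m or angle between any of gel_bottle, tube_stand's own z axis and vertical above 0.4 rad).
It also fails if it takes over 70 s, if anything falls off the work surface, if the arm or the gripper's body presses on something with over 40 N, if the wrist force passes 120 N, or if a joint passes its speed limit or range.

## Working session

There is one attempt and no reset: what is moved stays moved. The work goes in short steps, each a Python script; the robot and the scene stay as the last script left them, time stands still between calls to the robot, and variables do not carry over. Pictures are saved under pics/ and viewed, at most 10 in all, crops included, and the job is handed in when it is done.

```bash
mkdir -p pics; ls; python3 - <<'E'
from plant import robot
import cv2,numpy as np
for n in("scene","top"):
    s=robot.snapshot(n); cv2.imwrite(f"pics/{n}0.png",s["image"][:,:,::-1])
    print(n,s["vfov"],s["cx"],s["cy"],np.round(s["R"],4).tolist(),np.round(s["t"],4).tolist())
print(robot.read_clock(),robot.read_tool_rot(),robot.read_gripper_width(),robot.read_grasp_force())
a=cv2.imread("pics/scene0.png");b=cv2.imread("pics/top0.png")
cv2.imwrite("pics/both0.png",cv2.resize(np.vstack([a,b])[:, :],(800,1200))[:])
E
```

```text
pics
scene 46.86886148792404 254.44077687910703 198.61432094771797 [[0.1927, 0.9812, -0.0119], [0.8166, -0.1671, -0.5525], [-0.5441, 0.0968, -0.8334]] [-0.1358, -0.4862, 1.4202]
top 48.05594735855307 254.01921680007638 194.00304737795474 [[-0.008, -0.9999, -0.0121], [-0.9988, 0.0086, -0.048], [0.0481, 0.0117, -0.9988]] [0.0222, 0.6216, 1.1482]
0.1 [-3.13968350e+00 -1.38911555e-04  4.53751754e-01] 0.09484136343882715 0.0
```

View pics/scene0.png

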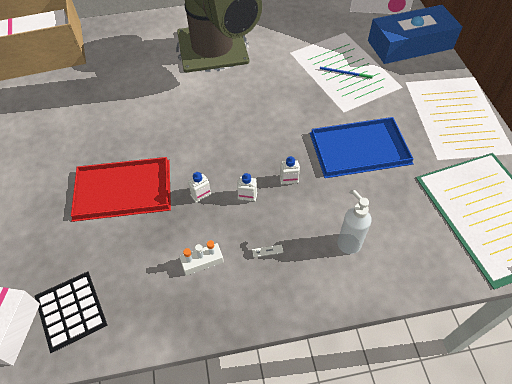

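View pics/top0.png

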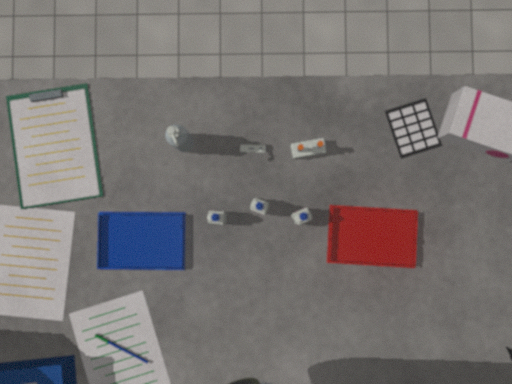

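The scene view shows red tray left (~120,188), blue tray right (~360,147), three bottles with blue caps at about (197,177), (246,179), (290,161). The top view has caps at (216,217), (259,206), (304,216), blue tray centred (142,240), red (373,237). Gel bottle, stand and cassette lie farther from the robot.

```bash
cat > h.py <<'E'
from plant import robot
import cv2,numpy as np
def f_of(s): return s["image"].shape[0]/2/np.tan(np.radians(s["vfov"])/2)
def ray(s,px,R=None,t=None):
    R=np.array(s["R"]) if R is None else R; t=np.array(s["t"]) if t is None else t
    d=R.T@np.array([(px[0]-s["cx"])/f_of(s),(px[1]-s["cy"])/f_of(s),1.]); return -R.T@t,d
def onplane(c,d,z): return c+d*(z-c[2])/d[2]
def meet(r1,r2):
    A=np.c_[r1[1],-r2[1]]; k=np.linalg.lstsq(A,r2[0]-r1[0],rcond=None)[0]
    p,q=r1[0]+k[0]*r1[1],r2[0]+k[1]*r2[1]; return (p+q)/2,np.linalg.norm(p-q)
def mask(im,col):
    h=cv2.cvtColor(im,cv2.COLOR_RGB2HSV); H,S,V=cv2.split(h)
    if col=="blue": return ((H>100)&(H<130)&(S>120)&(V>50)).astype(np.uint8)
    if col=="red": return (((H<8)|(H>172))&(S>150)&(V>60)).astype(np.uint8)
    if col=="white": return ((S<45)&(V>150)).astype(np.uint8)
def blobs(m,lo,hi):
    c,_=cv2.findContours(m,cv2.RETR_EXTERNAL,cv2.CHAIN_APPROX_NONE)
    return [k for k in c if lo<=cv2.contourArea(k)<hi]
def cen(k): M=cv2.moments(k); return np.array([M["m10"],M["m01"]])/M["m00"]
E
python3 - <<'E'
from h import *
sc,tp=robot.snapshot("scene"),robot.snapshot("top")
for c in("blue","red"):
    for k in blobs(mask(tp["image"],c),2000,1e5):
        (p,wh,a)=cv2.minAreaRect(k); b=[onplane(*ray(tp,q),.02)[:2] for q in cv2.boxPoints((p,wh,a))]
        print(c,np.round(p),np.round(np.mean(b,0),3),np.round(np.diff(b+b[:1],axis=0),3).tolist())
S=sorted([cen(k) for k in blobs(mask(sc["image"],"blue"),25,400)],key=lambda p:p[0])
T=sorted([cen(k) for k in blobs(mask(tp["image"],"blue"),15,400)],key=lambda p:-p[0])
print(np.round(S),np.round(T))
for a in S:
    for b in T:
        p,g=meet(ray(sc,a),ray(tp,b))
        if g<.02: print(np.round(a),np.round(b),np.round(p,4),round(g,4))
for n,q in(("gel",(176,136)),("stand",(309,148)),("cass",(254,149))): print(n,onplane(*ray(tp,q),.03))
E
```

```text
blue [141. 240.] [0.499 0.321] [[0.153, 0.001], [-0.002, -0.232], [-0.152, 0.0], [0.002, 0.231]]
red [372. 236.] [ 0.506 -0.298] [[0.152, -0.011], [-0.016, -0.235], [-0.151, 0.013], [0.015, 0.233]]
[[197. 177.]
 [246. 178.]
 [290. 161.]
 [338.  71.]] [[303. 216.]
 [259. 206.]
 [215. 217.]
 [125. 350.]]
[197. 177.] [303. 216.] [ 0.5611 -0.1085  0.0757] 0.0003
[246. 178.] [259. 206.] [0.5893 0.0038 0.0769] 0.0001
[290. 161.] [215. 217.] [0.5608 0.1165 0.0767] 0.0006
[338.  71.] [125. 350.] [0.2077 0.3589 0.0153] 0.0098
gel [0.779012   0.22541003 0.03      ]
stand [ 0.74299145 -0.13129126  0.03      ]
cass [0.74175584 0.01590346 0.03      ]
```

```bash
python3 - <<'E'
from h import *
for y in(0,np.pi/4,np.pi/2,3*np.pi/4,-np.pi/4): print(y,robot.inverse_kinematics([.56,0,.3],[np.pi,0,y]))
robot.move_pose([.52,0,.38],[np.pi,0,0])
p,r=robot.read_tcp_pos(),robot.read_tool_rot(); s=robot.snapshot("wrist")
cv2.imwrite("pics/w1.png",s["image"][:,:,::-1]); print(p,r,s["vfov"],np.round(s["mount"],4).tolist(),robot.read_clock(),robot.read_contact_force())
E
```

```text
0 [-9.58610348e-02 -1.07349146e-01  1.77721086e+00 -4.44089210e-16
  1.47173093e+00  1.47493529e+00]
0.7853981633974483 [-9.58610348e-02 -1.07349146e-01  1.77721086e+00 -4.44089210e-16
  1.47173093e+00  6.89537129e-01]
1.5707963267948966 [-0.09586103 -0.10734915  1.77721086  0.          1.47173093 -0.09586103]
2.356194490192345 [-0.09586103 -0.10734915  1.77721086  0.          1.47173093 -0.8812592 ]
-0.7853981633974483 [-9.58610348e-02 -1.07349146e-01  1.77721086e+00 -4.44089210e-16
  1.47173093e+00  2.26033346e+00]
[ 0.52004612 -0.00054297  0.37967123] [ 3.14148589e+00  5.24107709e-04 -8.13104307e-04] 58.56834931826383 [[0.0009, -0.9692, -0.2464, 0.0694], [1.0, 0.0007, 0.0009, -0.0002], [-0.0007, -0.2464, 0.9692, -0.1487], [0.0, 0.0, 0.0, 1.0]] 2.55 [ 0.05151113  0.51421217 -0.13033696]
```

View pics/w1.png

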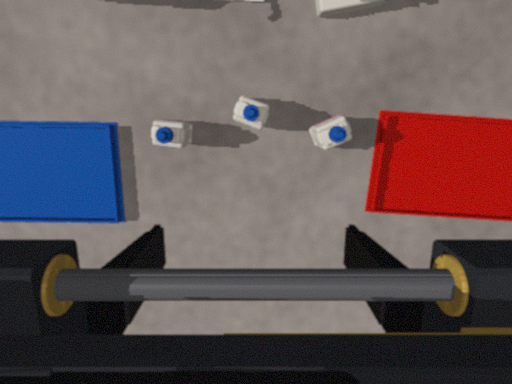

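The wrist view shows the three bottles at (165,134), (251,112), (338,133), broad axis roughly image-horizontal (world y) with individual tilts; now a nadir look at each.

```bash
cat >> h.py <<'E'
def wristcam(s,p,rpy):
    from scipy.spatial.transform import Rotation as Ro
    T=np.eye(4);T[:3,:3]=Ro.from_euler("xyz",rpy).as_matrix();T[:3,3]=p
    C=np.linalg.inv(T@np.array(s["mount"])); return C[:3,:3],C[:3,3]
E
python3 - <<'E'
from h import *
B=[(.561,-.1085),(.589,.0038),(.561,.1165)]; out=[]
for i,(x,y) in enumerate(B):
    robot.move_pose([x-.069,y,.24],[np.pi,0,0]); robot.sleep(.2)
    p,r=robot.read_tcp_pos(),robot.read_tool_rot(); s=robot.snapshot("wrist"); R,t=wristcam(s,p,r)
    im=s["image"]; caps=[k for k in blobs(mask(im,"blue"),150,3000)]
    k=min(caps,key=lambda k:np.linalg.norm(onplane(*ray(s,cen(k),R,t),.08)[:2]-[x,y])); cc=cen(k)
    c3=onplane(*ray(s,cc,R,t),.085)
    m=mask(im,"white")|mask(im,"blue"); m=cv2.morphologyEx(m,cv2.MORPH_OPEN,np.ones((3,3)))
    w=[k for k in blobs(m,500,20000) if cv2.pointPolygonTest(k,tuple(map(float,cc)),False)>=0][0]
    q=np.array([onplane(*ray(s,u[0],R,t),.06)[:2] for u in w])*1000
    (ctr,wh,a)=cv2.minAreaRect(q.astype(np.float32)); bx=cv2.boxPoints((ctr,wh,a)); e=[bx[1]-bx[0],bx[2]-bx[1]]
    L=max(e,key=np.linalg.norm); 
    mq=q-q.mean(0); pc=np.linalg.svd(mq,full_matrices=False)[2][0]
    f=lambda v:((np.degrees(np.arctan2(-v[0],v[1]))+90)%180)-90
    print(i,"cap",np.round(c3,4),"body",np.round(ctr,1),np.round(wh,1),"yaw",f(L),f(pc))
    cv2.drawContours(im,[w],-1,(255,0,255),1); u,v=map(int,cc); out.append(im[max(0,v-80):v+80,u-80:u+80][:,:,::-1])
h=min(o.shape[0] for o in out)
cv2.imwrite("pics/w2.png",cv2.resize(np.hstack([o[:h] for o in out]),None,fx=1.6,fy=1.6)); print(robot.read_clock())
E
```

```text
0 cap [ 0.5613 -0.1086  0.085 ] body [ 561.3 -106.5] [32.6 43.1] yaw 24.20813 58.23059227825985
1 cap [0.5885 0.0038 0.085 ] body [588.6   6.3] [41.7 33.1] yaw -19.989845 -46.34062640277699
2 cap [0.5604 0.1168 0.085 ] body [560.7 119.2] [42.5 32.8] yaw -6.0822372 -3.438301144754746
5.1167
```

View pics/w2.png

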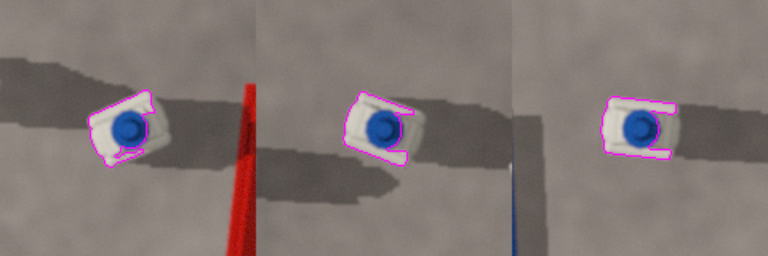

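Contours lose the shaded end but follow the long sides, so yaws 24°, −20°, −6° hold and the cap centres give the axes.

```bash
cat >> h.py <<'E'
PI=np.pi
def squeeze_at(x,y,yawdeg):
    o=[PI,0,np.radians(yawdeg)+PI/2]
    robot.open_gripper(); robot.move_pose([x,y,.16],o); robot.move_linear([x,y,.042],speed=.1)
    robot.sleep(.2); say("down")
    robot.gripper_close(3.); robot.sleep(.4); say("3N")
def say(w): print(w,"t %.2f width %.2fmm pad %.2fN"%(robot.read_clock(),robot.read_gripper_width()*1e3,robot.read_grasp_force()),np.round(robot.read_tcp_pos(),4),np.round(robot.read_contact_force(),1),flush=True)
E
python3 - <<'E'
from h import *
squeeze_at(.5608,.1168,-6)
E
```

```text
down t 8.19 width 95.37mm pad 0.00N [0.5612 0.1169 0.0427] [0.4 1.2 0.3]
3N t 9.69 width 31.96mm pad 3.00N [0.5608 0.1168 0.042 ] [-0.2 -0.1  0.2]
```

3 N gives only ~1 mm per wall: firm. Squeeze to 8 N, and if it reads right, carry to the blue tray.

```bash
cat >> h.py <<'E'
def place(tx,ty,tyaw,zrel=.0465):
    o=[PI,0,np.radians(tyaw)+PI/2]; p=np.array(robot.read_tcp_pos())
    robot.move_linear([p[0],p[1],.055],speed=.05); say("lift")
    robot.move_linear([p[0],p[1],.14],speed=.12)
    robot.move_pose([tx,ty,.14],o); say("over")
    robot.move_linear([tx,ty,.058],speed=.12)
    hit=robot.move_linear([tx,ty,zrel-.004],speed=.015,force_limit=1.5); robot.sleep(.2); say("set %s"%hit)
    return hit
E
python3 - <<'E'
from h import *
robot.gripper_close(8.); robot.sleep(.5); say("8N")
w=robot.read_gripper_width()
if .0265<w<.0292: place(.499,.321+.07,.5)
E
```

```text
8N t 10.47 width 27.92mm pad 8.00N [0.5608 0.1168 0.042 ] [-0.8 -0.7  1. ]
lift t 10.88 width 27.62mm pad 8.00N [0.5613 0.1169 0.0557] [-0.3  0.1 -0.9]
over t 12.82 width 27.69mm pad 8.00N [0.4993 0.39   0.1395] [ 1.1 -0.4 -0. ]
set True t 14.62 width 28.38mm pad 8.01N [0.4988 0.3909 0.0459] [-0.2 -0.4  4.9]
```

Floor contact exactly at +4 mm as expected. Release, back off, take the next.

```bash
cat >> h.py <<'E'
def release():
    robot.open_gripper(); robot.sleep(.3); p=np.array(robot.read_tcp_pos())
    robot.move_linear([p[0],p[1],.17],speed=.12); say("released")
E
python3 - <<'E'
from h import *
release()
s=robot.snapshot("scene"); cv2.imwrite("pics/s1.png",s["image"][:,:,::-1])
squeeze_at(.5885,.0038,-20)
E
```

```text
released t 17.30 width 95.25mm pad 0.00N [0.4975 0.3901 0.1687] [-0.5  0.  -0.7]
down t 20.57 width 95.07mm pad 0.00N [0.5889 0.0037 0.0427] [ 0.  0. -0.]
3N t 22.07 width 31.76mm pad 3.00N [0.5885 0.0038 0.042 ] [0.1 0.2 0.4]
```

View pics/s1.png

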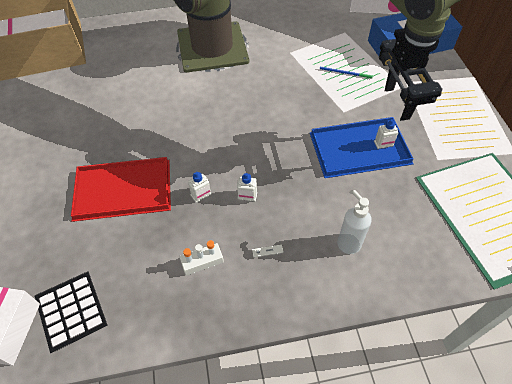

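The first bottle stands upright in the blue tray at (387,135). The second one's width of 31.8 mm at 3 N also means firm. It goes to the near end of the blue tray.

```bash
python3 - <<'E'
from h import *
robot.gripper_close(8.); robot.sleep(.5); say("8N")
w=robot.read_gripper_width()
if .0265<w<.0292 and place(.499,.321-.05,.5):
    release(); squeeze_at(.5613,-.1086,24)
E
```

```text
8N t 22.86 width 27.67mm pad 8.00N [0.5885 0.0038 0.042 ] [ 0.3 -0.1  0.8]
lift t 23.27 width 28.02mm pad 8.00N [0.589  0.0038 0.0557] [-0.3 -0.7 -1.7]
over t 25.22 width 28.03mm pad 8.00N [0.4993 0.2703 0.1397] [ 0.6 -0.3 -0.2]
set True t 27.02 width 28.09mm pad 8.01N [0.4988 0.2709 0.0458] [0.7 0.6 4.7]
released t 29.69 width 95.20mm pad 0.00N [0.4974 0.2703 0.1688] [ 0.4 -0.   0.2]
down t 32.88 width 95.09mm pad 0.00N [ 0.5617 -0.1087  0.0427] [ 0.  -0.4  0.4]
3N t 34.45 width 26.48mm pad 3.00N [ 0.5613 -0.1086  0.042 ] [-0.6 -0.2  0.8]
```

Limp: 3.8 mm per wall at only 3 N. Carry it gently with that same grip to the red tray.

```bash
python3 - <<'E'
from h import *
o=[PI,0,np.radians(-4)+PI/2]; tx,ty=.506,-.298
robot.move_linear([.5613,-.1086,.055],speed=.03); say("lift")
if robot.read_gripper_width()>.0255 and robot.read_grasp_force()>2:
    robot.move_linear([.5613,-.1086,.12],speed=.08)
    robot.move_linear([tx,ty,.12],o,speed=.1); say("over")
    robot.move_linear([tx,ty,.058],speed=.08)
    print(robot.move_linear([tx,ty,.0425],speed=.015,force_limit=1.5)); robot.sleep(.2); say("set")
E
```

```text
lift t 35.03 width 26.23mm pad 3.00N [ 0.5614 -0.1086  0.0552] [ 0.1 -0.1  0.3]
over t 38.12 width 26.22mm pad 3.00N [ 0.5061 -0.2976  0.12  ] [-0.9  0.2 -1.1]
True
set t 40.02 width 26.11mm pad 3.00N [ 0.5058 -0.2979  0.0454] [ 1.5 -0.3  2.8]
```

```bash
python3 - <<'E'
from h import *
release(); robot.move_linear([.42,-.3,.3],speed=.15)
s=robot.snapshot("scene"); cv2.imwrite("pics/s2.png",s["image"][:,:,::-1]); print(robot.read_clock())
E
```

```text
released t 42.73 width 95.29mm pad 0.00N [ 0.5046 -0.297   0.1688] [0.2 0.5 0. ]
43.9583
```

View pics/s2.png

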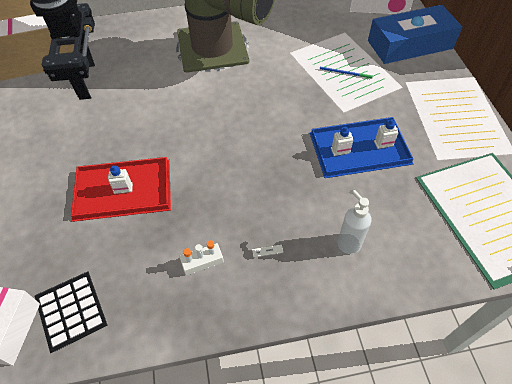

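All three bottles stand upright: two in the blue tray at (343,141) and (387,135), one in the red tray at (120,180). The bystanders have not moved.

```bash
python3 -c "
from plant import robot
print(robot.close_job())"
```

```text
the job is handed in; nothing more can be done
None
```

I checked all three bottles and handed the job in: the two firm ones stand upright in the blue tray, the limp one stands upright in the red tray, and the gel bottle, tube stand and cassette were not touched.

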